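Check-weigh a core on the sprung hook

TASK

Check-weigh the steel core: hang its hanger by the eye on the sprung hook of the weighing stand, easing the weight on gently so that the hook sinks slowly, a few centimetres a second at most, and is neither dropped, left to bounce nor dragged down past where the load itself takes it. Once the load hangs freely and still, slide the marker on the thin rail to the level of the hook's pointer and leave it there. Do not disturb the loose core beside the hanger.

Things in the scene. Friction and masses are not known exactly. Their poses are not given: they have to be found in the camera images.
- stand: Fixed weighing stand, carries hook and marker: grey base 110 x 210 x 12 mm, square aluminium column (34 mm, 324 mm high, at x +20, y +50 mm of the base), thin rail rod (10 mm thick, 315 mm high, at x +20, y -65), white scale plate between. Origin: centre of the base's underside; z up; its -x is the front, where the hook points (within 0.2 rad of the robot's -x).
- spring_hook (a joint): How far the sprung hook has sunk, m: 0 = unloaded, at the top; 0.105 = bottom stop. Spring 80 N/m: it sinks 12.5 mm per newton of load. Lightly damped: it bounces for a second or two if let go.
- hook_seat (a point): Axis of the hook's bar at the lowest point of its shallow seat, where the eye comes to hang; 211 mm above the bench unloaded, moves with the hook. The bar is round, 8 mm thick, runs forward (stand's -x) from the carriage, seat 82 mm before the carriage; from 13 mm before the seat it turns up and ends 21 mm before it, its axis 11 mm higher than in the seat. Nothing stands above it.
- pointer_tip (a point): Free end of the thin steel needle fixed to the hook's carriage, which points sideways (stand's -y) across the scale to the rail; about 49 mm higher than the seat. Moves down with the hook.
- marker (a joint): Position of the marker on the rail, m: 0 = highest, 0.105 = lowest; grows downward. Friction holds it where it is left (about 2 N to slide it).
- marker_index (a point): Small fin on the marker's black sliding block, facing the pointer: this is what must come level with the pointer tip. Same height as the marker's grip.
- marker_grip (a point): Centre of the marker's grip paddle, black, 24 long (stand's x) x 12 wide (y) x 22 mm high, 75 mm in front of the rail on a thin steel arm; can be pinched across its 12 mm from above.
- hanger: Loose steel hanger with a core, 135 mm high, 0.21 to 0.67 kg (varies), stands upright on the bench. From below: round foot and core, 64 mm diameter, up to 27 mm high; 8 mm stem; square eye plate 40 x 40 x 8 mm with a round 26 mm hole; flat grip tab 20 mm wide (its y), 8 mm thick (its x), 94 to 135 mm high. Origin: centre of the underside; z up; the hole's axis is its x.
- hanger_eye (a point): Centre of the eye's 26 mm hole, 74 mm above the hanger's underside.
- hanger_tab (a point): Middle of the grip tab, 118 mm above the underside; grip the 20 mm width (hanger's y) here or higher, so that the fingertips stay above the hole.
- loose_core: Bystander: loose bare steel core lying flat, 64 mm diameter, 22 mm high, no hanger. Origin: centre of the underside.
Mind the look-alikes: they are no part of the job. Of the things shaped like the hanger, the steel one is meant.

How it is judged (in metres and radians):
On the way, in this order (a step that is already met when the one before it is completed fails the run):
1. the hanger hangs by its eye in the hook's seat, free of the robot, and the hook has come to rest (distance between hanger_eye and hook_seat below 0.022 m and angle between hanger's own z axis and vertical below 0.15 rad and contact force between hanger and stand above 1 N and contact force between hanger and the arm below 0.05 N and contact force between hanger and the fingers below 0.05 N and velocity of joint spring_hook between -0.01 and 0.01 m/s and linear speed of hanger below 0.02 m/s), for 0.5 s.
2. the marker is level with the settled pointer (within 3 mm) (all of step 1 and z of pointer_tip in the frame of marker_index between -0.003 and 0.003 m), for 0.2 s.
At the end, for the whole second after the job is handed in: The hanger hangs upright and still by its eye in the hook's seat, not touched, the hook is at rest, and the marker's fin is within 3 mm of the height of the pointer tip (all of step 2).
It fails at once if the hook is let go or snatched: it moves faster than 0.08 m/s (velocity of joint spring_hook above 0.08 m/s or velocity of joint spring_hook below -0.08 m/s).
It fails at once if the hook is overloaded: sunk more than 94 mm, or loaded with more than 9 N (value of joint spring_hook above 0.094 m or contact force between hanger and stand above 9 N).
It fails at once if the loose core is moved by more than 20 mm (distance of loose_core from where it was at the start of the episode above 0.02 m).
It also fails if it takes over 72 s, if anything falls off the work surface, if the arm or the gripper's body presses on something with over 40 N, if the wrist force passes 120 N, or if a joint passes its speed limit or range.

ROBOT

A 6-joint arm with a two-finger parallel gripper is mounted at the origin on a cart in front of the work surface, level with it; the furniture and walls round the work are solid. World frame = base frame: x ahead of the robot, y to its left, z up, the work surface at z = 0. Lengths are in mm, angles in degrees, forces in N, time in s.
With the tool pointing down it reaches from about 350 to 800 mm from the base axis. Payload 7.3 kg.
Tool frame: the origin (TCP) lies at the very end of the fingers, on their centre line; the grasp point (between the pads) lies 19 mm behind it (env.tcp_to_grasp is the distance from the TCP to the grasp point, in mm); z points along the fingers, y is the line along which they close (so a half turn about z gives the same grasp; the last joint's range is limited). The gripper opens to 85 mm and grips with 20 to 120 N. Pads are 22 mm wide; open, the fingers measure 114 mm over their backs; the gripper's body (76 mm by 85 mm) begins 54 mm behind the grasp point. The pads swing forward as they close: fully open they stand 13 mm farther back than shut.
Start: joints at [-81.303, 19.595, 87.324, -0, 73.075, -8.365], TCP at [154.067, -501.904, 231.322] pointing down, gripper open.
Joint ranges: [-145.02, 145.02], [-44.19, 115.74], [2.07, 154.8], [-57.11, 237.11], [16.16, 152.29], [-177.93, 177.93]. Speed limits (degrees/s): [147.25, 147.25, 180, 180, 180, 180].

INTERFACE

Orientations are given as [roll, pitch, yaw] about the fixed x, y, z axes, in that order (R = Rz(yaw) Ry(pitch) Rx(roll)).
In Python, from plant import env gives the robot as it stands.
- The arm moves only by the tool send_rows, never from a script. Its argument "series" is a list that holds one entry, the list of rows, each a list of 7 numbers: the turn, a rotation vector about the tool's x, y, z scaled (see below), then the shift along the tool's x, y, z scaled (see below), then the opening, from -1 (shut) to 1 (fully open). A call has 1 to 10 rows; each row shifts and turns the commanded pose from where the row before left it, along the tool's axes as they then stand; what a row does not reach is not made up. The controller multiplies each number of a shift by 0.4 m and each number of a turn by 90 degrees. A row lasts 1/12 s, in which the tool goes at most 41.7 mm and 7.16 degrees, less where a joint would pass 70% of its speed; a pose out of reach is approached as far as the arm can. A call with a number of a shift or a turn outside -1 to 1 is refused whole. A call with a gripper value outside its range is refused whole. The fingers move at their own pace and stop on an object; "force" is the grip in N (left out, the last holds). Time passes only in rows, so rows that do not move let the fingers close. It gives the time, the measured TCP pose, the force, the opening and the grip force at its end, in the units of the state.
- env.get_obs(): the state, without advancing time (a new reading comes with each control period).
- env.capture(name): name is "scene" or "side" or "wrist"; returns a dict with "color" (480x640x3 uint8, red, green, blue), "depth" (480x640 float32, mm along the optical axis (not along the pixel's ray), 0 where there is no reading), "mtx" (3x3 intrinsics, pixels), "k1" (the pictures are not rectified: a ray, as slopes to the right and down, at radius r is drawn at 1 + k1 r^2 times it, then the intrinsics apply), "eye" and "orientation" of the camera in the world. Camera axes: x right, y up, looking along -z (the intrinsics and any distortion apply to the point x, -y, -z); pixel columns grow to the right and rows downward; lengths in mm; the calibration is good to about 2 mm. A picture is of the moment at which its call begins.
- env.close_job(): hands the job in; it is judged then, once.
The state is a dict: "time_s": time; "joints": joint angles; "joint_vel": joint speeds; "joint_efforts": joint torques, N m; "tool_pos": TCP position; "eef_rot": TCP orientation; "ft_force": force on the tool from outside, world axes, zero at the start; "wrist_torque": the same for the moment, N m; "gripper_width": finger opening in mm; "grasp_force": force on a finger pad.
Only numpy, scipy, OpenCV 4.12 (cv2) and the standard library are available. Lean on these libraries where they do the work, as an engineer would, in place of code of your own. Each camera call takes 0.05 s, during which the arm holds its last target. There are 200 camera calls.

## Working session

There is one attempt and no reset: what is moved stays moved. The work goes in short steps, Python scripts to look and compute and a tool call to move; the robot and the scene stay as the last step left them, time stands still between calls to the robot, and variables do not carry over. Pictures are saved under pics/ and viewed, at most 10 in all, crops included, and the job is handed in when it is done.

Besides the shell and the picture viewer there is one more tool, called after "Request:" in YAML: its name, and indented under it one key for each argument. send_rows: Moves the arm, as the interface text tells. Shifts and turns lie within -1 to 1; 1 stands for 0.4 m of shift or 90 degrees of turn. Its arguments: {"type":"object","properties":{"series":{"type":"array","items":{"type":"array","items":{"type":"array","items":{"type":"number"}}}},"force":{"type":"number"}},"required":["series"]}

```bash
ls; mkdir -p pics
cat > h.py <<'E'
import numpy as np, cv2
from scipy.spatial.transform import Rotation as R
from plant import env
def Rc(c):
    o=np.array(c["orientation"],float)
    if o.shape==(3,3): return o
    return R.from_euler('xyz',o,degrees=True).as_matrix() if o.size==3 else R.from_quat(o).as_matrix()
def rays(c,uv):
    uv=np.atleast_2d(np.array(uv,float)); m=np.array(c["mtx"])
    d=np.stack([(uv[:,0]-m[0,2])/m[0,0],(uv[:,1]-m[1,2])/m[1,1]],1); s=d.copy()
    for _ in range(20): s=d/(1+c["k1"]*(s**2).sum(1,keepdims=True))
    return np.c_[s[:,0],-s[:,1],-np.ones(len(s))]
def pts(c,uv,depth):  # depth pts world
    return np.array(c["eye"])+(rays(c,uv)*np.atleast_1d(depth)[:,None])@Rc(c).T
def onplane(c,uv,z):
    d=rays(c,uv)@Rc(c).T; e=np.array(c["eye"]); return e+d*((z-e[2])/d[:,2])[:,None]
def cloud(c):
    v,u=np.nonzero(c["depth"]>0); p=pts(c,np.c_[u,v],c["depth"][v,u]); return np.c_[u,v],p
def save(c,n): cv2.imwrite("pics/"+n+".png",c["color"][:,:,::-1])
E
python3 - <<'E'
from h import *
import pickle
for n in("scene","side"):
    c=env.capture(n); save(c,n); print(n,c["eye"],c["orientation"],c["mtx"],c["k1"])
    pickle.dump(c,open(n+".pkl","wb"))
print(env.get_obs(), env.tcp_to_grasp)
E
```

```text
pics
scene [ 119.741546    834.05842286 1142.40912283] [  45.60674702   -1.03334898 -154.82162517] [[472.80058394   0.         323.42688196]
 [  0.         472.80058394 242.73889264]
 [  0.           0.           1.        ]] -0.0790972526472612
side [  508.52425228 -1013.43721451   793.13745157] [56.93742985 -1.25030216 -1.22706395] [[457.62312977   0.         316.44677694]
 [  0.         457.62312977 245.35560502]
 [  0.           0.           1.        ]] -0.08167069083892421
{'time_s': 0.1, 'joints': array([-8.13024294e+01,  1.96297997e+01,  8.73712582e+01,  4.02445233e-04,
        7.30743684e+01, -8.36499302e+00]), 'joint_vel': array([ 0.10922525,  0.03869476, -0.045835  ,  0.0138154 ,  0.0411375 ,
        0.06209969]), 'joint_efforts': array([ 2.09492398e-03, -4.34447765e+01, -2.46491843e+01, -1.12281316e-04,
        4.72233325e-03, -1.05283995e-06]), 'tool_pos': array([ 154.0145879 , -501.53357909,  230.72245146]), 'eef_rot': array([-1.79925432e+02, -1.13536659e-02,  1.70624388e+01]), 'ft_force': array([ 0.29930013, -0.01426575,  0.34826177]), 'wrist_torque': array([-0.02931608,  0.02318874, -0.06905495]), 'grasp_force': 0.0, 'gripper_width': 85.37007551026328} 18.700000000000003
```

View pics/scene.png

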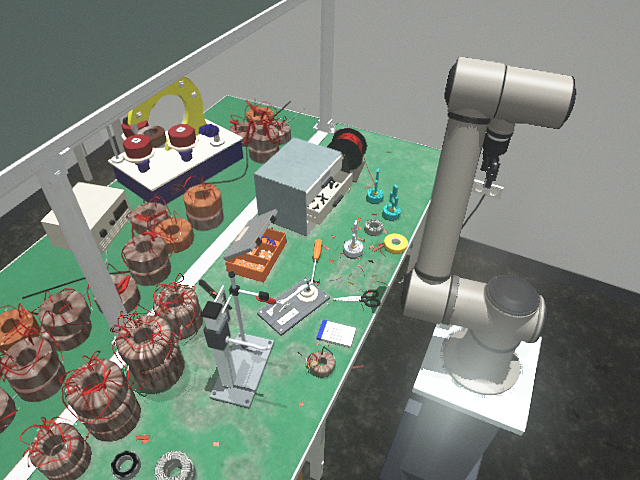

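View pics/side.png

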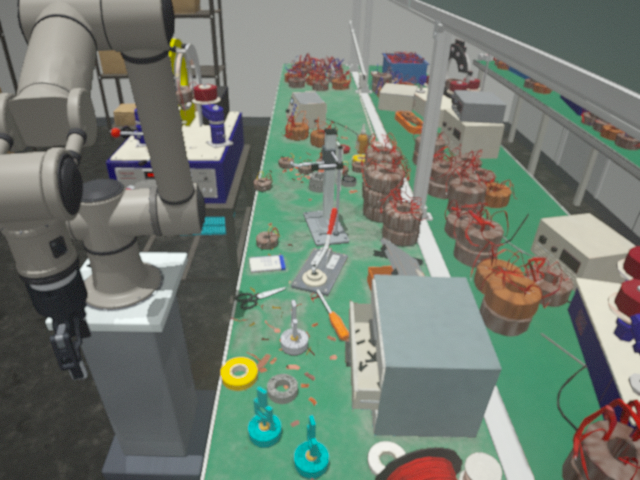

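The scene view has the steel hanger at about (352,242), the loose core at (374,227) and the stand at (240,350). The side view has them at (294,330), (282,387) and (327,200). The teal hangers are look-alikes. Next I zoom in on these.

Run:
```python
from h import *
import pickle
a=pickle.load(open("scene.pkl","rb"));b=pickle.load(open("side.pkl","rb"))
A=a["color"][260:410,190:310];A2=a["color"][210:270,325:405];B=b["color"][120:250,255:375];B2=b["color"][290:405,255:345]
rs=lambda i,w,h:cv2.resize(i,(w,h),interpolation=cv2.INTER_CUBIC)
im=np.zeros((600,800,3),np.uint8)
im[:350,:280]=rs(A,280,350)
im[:347,280:600]=rs(B,320,347)
im[350:590,:320]=rs(A2,320,240)   # x4
im[350:580,320:500]=rs(B2,180,230)
cv2.imwrite("pics/z.png",im[:,:,::-1])
for n,c in(("scene",a),("side",b)):
    uv,p=cloud(c); col=c["color"][uv[:,1],uv[:,0]].astype(int)
    for nm,box in(("hanger",(340,225,364,262) if n=="scene" else (280,295,310,356)),("core",(362,218,386,238) if n=="scene" else (265,372,300,402)),("stand",(200,270,275,410) if n=="scene" else (285,125,360,245))):
        k=(uv[:,0]>=box[0])&(uv[:,0]<box[2])&(uv[:,1]>=box[1])&(uv[:,1]<box[3])
        q=p[k]; 
        for lo,hi in((5,16),(16,30),(30,55),(55,92),(92,112),(112,140),(140,190),(190,240),(240,290),(290,340)):
            s=q[(q[:,2]>lo)&(q[:,2]<hi)]
            if len(s)>4: print(n,nm,lo,hi,len(s),np.median(s,0).round(),s.min(0).round(),s.max(0).round())
```

```text
scene hanger 5 16 96 [ 493. -224.    7.] [ 448. -358.    5.] [ 581. -184.   16.]
scene hanger 16 30 189 [ 487. -227.   26.] [ 458. -269.   16.] [ 521. -201.   30.]
scene hanger 30 55 39 [ 487. -232.   32.] [ 464. -262.   30.] [ 517. -202.   43.]
scene hanger 55 92 33 [ 487. -218.   74.] [ 481. -253.   56.] [ 491. -213.   91.]
scene hanger 92 112 21 [ 487. -226.   98.] [ 482. -242.   92.] [ 491. -212.  111.]
scene hanger 112 140 13 [ 487. -227.  121.] [ 482. -237.  112.] [ 491. -222.  136.]
scene core 5 16 90 [ 463. -357.    8.] [ 421. -438.    5.] [ 517. -313.   16.]
scene core 16 30 162 [ 467. -367.   23.] [ 436. -404.   16.] [ 498. -336.   29.]
scene stand 5 16 2612 [581. 295.  12.] [465. -29.   5.] [901. 453.  16.]
scene stand 16 30 461 [606. 258.  18.] [509. -22.  16.] [868. 420.  30.]
scene stand 30 55 221 [692. 217.  42.] [575. -10.  30.] [789. 384.  55.]
scene stand 55 92 164 [584. 374.  74.] [575. 135.  55.] [624. 384.  92.]
scene stand 92 112 117 [585. 359. 103.] [576. 132.  92.] [621. 383. 112.]
scene stand 112 140 158 [587. 368. 126.] [575. 141. 112.] [620. 384. 140.]
scen
[... 1073 characters left out ...]
   5.] [ 793. 1364.   16.]
side stand 16 30 630 [593. 777.  23.] [418. 208.  16.] [ 769. 1310.   30.]
side stand 30 55 646 [562. 804.  42.] [417. 242.  30.] [ 774. 1300.   55.]
side stand 55 92 449 [ 579. 1053.   66.] [417. 107.  55.] [ 762. 1219.   92.]
side stand 92 112 119 [591. 345. 102.] [575. 121.  92.] [ 658. 1114.  112.]
side stand 112 140 185 [594. 248. 126.] [574. 136. 112.] [618. 377. 140.]
side stand 140 190 267 [599. 343. 162.] [576. 153. 140.] [624. 370. 190.]
side stand 190 240 294 [590. 341. 218.] [466. 241. 190.] [625. 376. 240.]
side stand 240 290 460 [594. 321. 262.] [531. 224. 240.] [626. 380. 290.]
side stand 290 340 209 [597. 347. 310.] [572. 241. 290.] [623. 377. 329.]
```

View pics/z.png

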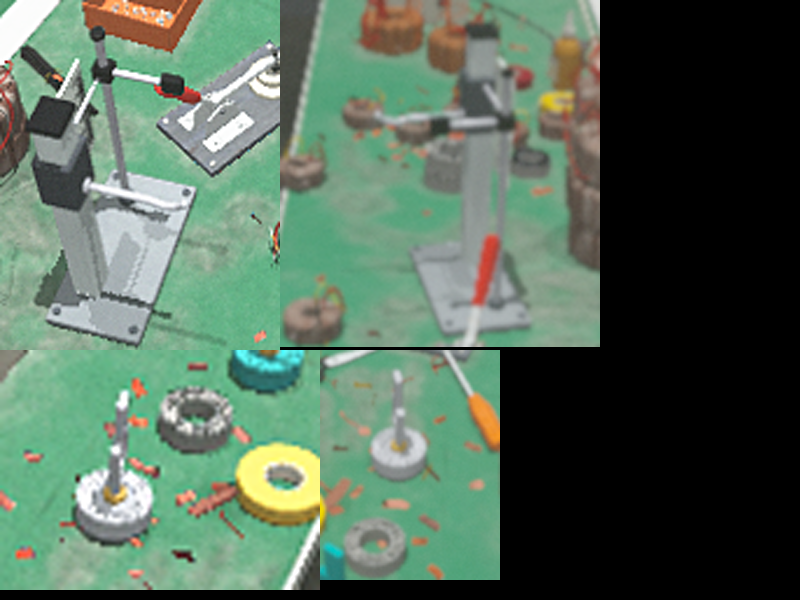

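The crop shows the hanger upright at about (489,-236), with its eye plate facing x. The hook bar points forward (-x), and the marker paddle is beside it at about the same height. I'll fit lines and axes from the depth next.

Run:
```python
from h import *
import pickle
def line(q):
    m=q.mean(0); w,v=np.linalg.eigh(np.cov((q-m).T)); d=v[:,-1]; t=(q-m)@d
    return m, d, t.min(), t.max()
P={}
for n in("scene","side"):
    c=pickle.load(open(n+".pkl","rb")); uv,p=cloud(c); P[n]=p
    def sel(x0,x1,y0,y1,z0,z1): return p[(p[:,0]>x0)&(p[:,0]<x1)&(p[:,1]>y0)&(p[:,1]<y1)&(p[:,2]>z0)&(p[:,2]<z1)]
    q=sel(470,510,-262,-210,60,136)
    m,d,a,b=line(q[:,:2]); print(n,"hanger plate",len(q),m.round(1),"ang",np.degrees(np.arctan2(*d[::-1])).round(1),a.round(),b.round(),"zmax",q[:,2].max().round(1))
    q=sel(470,510,-262,-210,100,140);print(" tab y",q[:,1].min().round(1),q[:,1].max().round(1),q[:,0].min().round(1),q[:,0].max().round(1))
    for nm,z in(("hanger",(22,29)),):
        q=sel(440,540,-290,-180,*z); (cc,r)=cv2.minEnclosingCircle(q[:,:2].astype(np.float32)); print(" foot",np.round(cc,1),round(r,1))
    q=sel(425,510,-415,-330,17,26);print(" core",np.round(cv2.minEnclosingCircle(q[:,:2].astype(np.float32)),1) if 0 else cv2.minEnclosingCircle(q[:,:2].astype(np.float32)))
    q=sel(440,568,290,400,190,250); m,d,a,b=line(q[:,:2]); print(" hook",len(q),m.round(1),"ang",np.degrees(np.arctan2(*d[::-1])).round(1),(m+a*d).round(),(m+b*d).round())
    for i in range(450,580,12):
        s=q[(q[:,0]>=i)&(q[:,0]<i+12)]
        if len(s): print("   ",i,len(s),np.median(s,0).round(1),s[:,2].max().round(1))
    q=sel(440,640,200,285,200,330)
    for i in range(450,640,10):
        s=q[(q[:,0]>=i)&(q[:,0]<i+10)]
        if len(s): print("   mk",i,len(s),np.median(s,0).round(1),s.min(0).round(),s.max(0).round())
    q=sel(500,660,200,430,9,15); rr=cv2.minAreaRect(q[:,:2].astype(np.float32)); print(" base",rr)
    q=sel(560,640,330,400,316,335); rr=cv2.minAreaRect(q[:,:2].astype(np.float32)); print(" coltop",rr,np.median(q[:,2]))
```

```text
scene hanger plate 74 [ 487.4 -228. ] ang 95.5 -25.0 16.0 zmax 136.0
 tab y -246.9 -221.6 482.2 493.5
 foot [ 488.  -235.6] 34.7
 core ((463.4704284667969, -370.44683837890625), 36.4959716796875)
 hook 155 [519.8 350.6] ang -168.3 [568. 361.] [469. 340.]
    462 10 [471.7 341.3 225.4] 227.5
    474 16 [480.3 342.8 218.2] 224.1
    486 18 [492.7 346.  215.3] 219.1
    498 19 [504.3 347.1 216.1] 221.6
    510 19 [517.  349.5 218. ] 220.3
    522 18 [529.1 353.1 218.8] 220.5
    534 16 [539.8 354.5 218.1] 222.2
    546 19 [551.9 356.7 217.7] 220.5
    558 20 [564.9 360.2 218.4] 224.4
   mk 520 2 [529.7 235.5 262.9] [529. 235. 261.] [530. 236. 265.]
   mk 530 37 [534.8 237.9 258.3] [531. 227. 245.] [540. 243. 268.]
   mk 540 32 [545.2 239.6 261.1] [540. 227. 248.] [549. 244. 269.]
   mk 550 19 [553.4 241.3 260.1] [550. 233. 250.] [560. 244. 267.]
   mk 560 12 [564.2 241.9 257.7] [561. 239. 253.] [569. 245. 260.]
   mk 570 16 [574.7 244.3 257.2] [570. 238. 251.] [580. 248. 265.]
   mk 580 13 [585.1 247.1 258.1] [580. 240. 256.] [589. 250. 262.]
   mk 590 13 [594.4 247.5 257.5] [591. 243. 
[... 1240 characters left out ...]
 mk 560 12 [564.9 236.9 257.6] [560. 234. 253.] [569. 243. 260.]
   mk 570 9 [575.2 240.7 256.6] [572. 236. 252.] [578. 243. 259.]
   mk 580 7 [584.  242.8 257. ] [581. 234. 251.] [587. 246. 260.]
   mk 590 10 [596.  244.4 257.6] [590. 240. 254.] [599. 252. 260.]
   mk 600 30 [607.6 248.3 262.2] [602. 236. 221.] [610. 282. 318.]
   mk 610 127 [614.7 246.  264.5] [610. 238. 202.] [620. 255. 319.]
   mk 620 41 [623.7 273.6 260.5] [620. 241. 204.] [626. 282. 318.]
 base ((581.6842651367188, 308.9542541503906), (110.3500747680664, 215.44276428222656), 11.430402755737305)
 coltop ((591.6575927734375, 360.1585388183594), (37.774715423583984, 39.53611373901367), 8.097352981567383) 324.3737313120348
```

Request:
send_rows:
  series:
    - [[0,0,0,0.0827,-0.0326,-0.0146,0],[0,0,0,0.0827,-0.0326,-0.0146,0],[0,0,0,0.0827,-0.0326,-0.0146,0],[0,0,0,0.0827,-0.0326,-0.0146,0],[0,0,0,0.0827,-0.0326,-0.0146,0],[0,0,0,0.0827,-0.0326,-0.0146,0],[0,0,0,0.0827,-0.0326,-0.0146,0],[0,0,0,0.0827,-0.0326,-0.0146,0],[0,0,0,0.0827,-0.0326,-0.0146,0],[0,0,0,0.0827,-0.0326,-0.0146,0]]

```text
time_s: 0.93
tool_pos: [433.1, -278.7, 289.7]
eef_rot: [-180.0, 0.0, 17.1]
ft_force: [0.7, -1.4, -0.2]
gripper_width: 42.8
grasp_force: 0.0
```

Request:
send_rows:
  series:
    - [[0,0,0,0.0827,-0.0326,-0.0146,0],[0,0,0,0.0827,-0.0326,-0.0146,0],[0,0,0.078,0,0,0,0],[0,0,0,0,0,0,0],[0,0,0,0,0,0,0]]

```text
time_s: 1.35
tool_pos: [487.4, -235.6, 300.8]
eef_rot: [-180.0, 0.1, 10.3]
ft_force: [-0.4, -0.0, 0.5]
gripper_width: 42.8
grasp_force: 0.0
```

Run:
```python
from h import *
import pickle
c=env.capture("wrist"); save(c,"w1"); pickle.dump(c,open("w1.pkl","wb"))
print(c["eye"],c["orientation"],c["mtx"][0][0]); o=env.get_obs(); print(o["time_s"],o["tool_pos"],o["eef_rot"],o["gripper_width"],o["ft_force"])
uv,p=cloud(c)
k=(p[:,0]>440)&(p[:,0]<540)&(p[:,1]>-290)&(p[:,1]<-190)
for lo,hi in((18,30),(60,93),(95,125),(125,140)):
    q=p[k&(p[:,2]>lo)&(p[:,2]<hi)]
    if len(q)>9:
        print(lo,len(q),np.median(q,0).round(1),q.min(0).round(1),q.max(0).round(1),cv2.minAreaRect(q[:,:2].astype(np.float32)))
# obstacle heights along route
for n in("scene","side"):
    u,p=cloud(pickle.load(open(n+".pkl","rb")))
    for y in range(-200,340,40):
        q=p[(p[:,0]>390)&(p[:,0]<570)&(p[:,1]>y)&(p[:,1]<y+40)]; print(n,y,q[:,2].max().round() if len(q) else None,end="; ")
```

```text
[ 561.05254463 -223.18897622  442.80244038] [-1.70958286e+01  1.91241248e-02 -7.97533548e+01] 331.95109624736574
1.4 [ 487.04250898 -236.08937252  300.87411848] [-1.79970944e+02  6.44633187e-02  1.02039317e+01] 42.44390793896798 [-0.58561134 -0.69019428  0.91352079]
18 1215 [ 499.5 -233.7   26. ] [ 456.9 -268.3   18.5] [ 520.6 -205.3   29.9] ((489.10052490234375, -236.674560546875), (62.86514663696289, 62.88746643066406), 55.72641372680664)
60 238 [ 490.8 -236.4   69.6] [ 482.1 -256.3   60.1] [ 496.3 -216.4   93. ] ((489.1297302246094, -236.66717529296875), (7.678255081176758, 39.80964279174805), 10.495105743408203)
95 117 [ 492.6 -236.   111.3] [ 486.1 -245.6   95. ] [ 494.1 -219.9  125. ] ((491.0125732421875, -232.36773681640625), (2.842223882675171, 26.710180282592773), 15.530950546264648)
125 201 [ 490.  -236.7  134. ] [ 484.2 -246.5  125.1] [ 494.2 -226.7  136.3] ((489.2008972167969, -236.70040893554688), (7.510368347167969, 19.417848587036133), 10.727119445800781)
scene -200 9.0; scene -160 13.0; scene -120 19.0; scene -80 20.0; scene -40 59.0; scene 0 73.0; scene 40 65.0; scene 80 65.0; scene 120 51.0; scene 160 58.0; scene 200 269.0; scene 240 265.0; scene 280 20.0; scene 320 228.0; side -200 6.0; side -160 9.0; side -120 17.0; side -80 20.0; side -40 62.0; side 0 68.0; side 40 62.0; side 80 63.0; side 120 20.0; side 160 54.0; side 200 268.0; side 240 265.0; side 280 17.0; side 320 227.0;
```

View pics/w1.png

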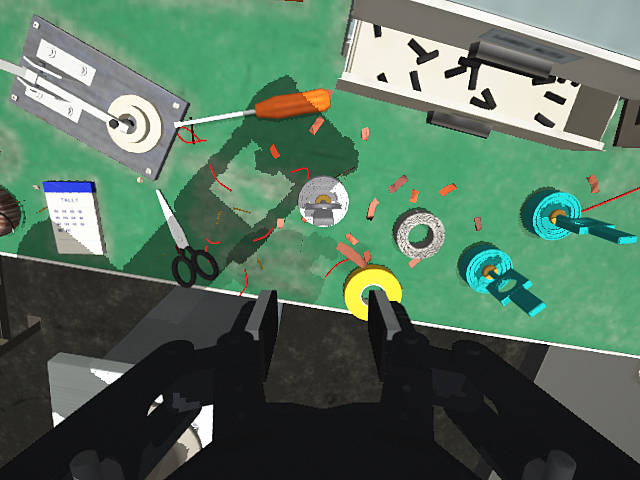

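The wrist view shows the hanger at (323,203), the loose core at (418,233) and clear space around both. Depth puts the hanger at (489.1,-236.7) with a yaw of 10.6°, so I descend and grip.

Request:
send_rows:
  series:
    - [[0,0,0,0.0048,0.0024,0.065,0],[0,0,0,0,0,0.065,0],[0,0,0,0,0,0.065,0],[0,0,0,0,0,0.065,0],[0,0,0,0,0,0.065,0],[0,0,0,0,0,0.065,0],[0,0,0,0,0,0.065,0],[0,0,0,0,0,0.02,0],[0,0,0,0,0,0.02,0],[0,0,0,0,0,0,0]]

```text
time_s: 2.23
tool_pos: [489.0, -236.9, 102.7]
eef_rot: [-179.9, 0.1, 10.0]
ft_force: [-0.3, 1.1, 0.5]
gripper_width: 42.7
grasp_force: 0.0
```

```bash
cat > ft.py <<'E'
from h import *
import sys
F=[];Z=[];T=[]
for i in range(int(sys.argv[1])):
    env.capture("wrist"); o=env.get_obs(); F.append(o["ft_force"]);Z.append(o["tool_pos"]);T.append(o["joint_efforts"][:3])
print(o["time_s"],np.mean(F,0).round(2),np.std(F,0).round(2),np.mean(Z,0).round(2),np.std(Z,0).round(2),np.mean(T,0).round(3),o["eef_rot"].round(2),o["gripper_width"].round(1))
E
python3 ft.py 12
```

```text
Traceback (most recent call last):
  File "ft.py", line 6, in <module>
    print(o["time_s"],np.mean(F,0).round(2),np.std(F,0).round(2),np.mean(Z,0).round(2),np.std(Z,0).round(2),np.mean(T,0).round(3),o["eef_rot"].round(2),o["gripper_width"].round(1))
                                                                                                                                                        ^^^^^^^^^^^^^^^^^^^^^^^^
AttributeError: 'float' object has no attribute 'round'
```

Request:
send_rows:
  force: 40
  series:
    - [[0,0,0,0,0,0,-1],[0,0,0,0,0,0,-1],[0,0,0,0,0,0,-1],[0,0,0,0,0,0,-1],[0,0,0,0,0,0,-1],[0,0,0,0,0,0,-1]]

```text
time_s: 3.33
tool_pos: [489.7, -236.2, 103.4]
eef_rot: [-180.0, 0.0, 10.0]
ft_force: [-1.2, 3.1, 3.4]
gripper_width: 19.0
grasp_force: 39.4
```

Request:
send_rows:
  series:
    - [[0,0,0,0,0,-0.01,-1],[0,0,0,0,0,-0.03,-1],[0,0,0,0,0,-0.055,-1],[0,0,0,0,0,-0.055,-1],[0,0,0,0,0,-0.055,-1],[0,0,0,0,0,-0.055,-1],[0,0,0,0,0,-0.055,-1],[0,0,0,0,0,-0.04,-1],[0,0,0,0,0,-0.0125,-1],[0,0,0,0,0,0,-1]]

```text
time_s: 4.17
tool_pos: [489.9, -236.9, 251.0]
eef_rot: [179.9, -0.1, 10.0]
ft_force: [-1.2, -0.2, -5.2]
gripper_width: 19.5
grasp_force: 39.7
```

```bash
sed -i 's/o\["gripper_width"\].round(1)/round(o["gripper_width"],1)/' ft.py; python3 ft.py 16
python3 - <<'E'
from h import *
c=env.capture("wrist"); save(c,"w2")
uv,p=cloud(c); t=env.get_obs()["tool_pos"]
k=(abs(p[:,0]-t[0])<45)&(abs(p[:,1]-t[1])<45)
for lo,hi in((125,180),(185,240),(245,272),(272,290)):
    q=p[k&(p[:,2]>lo)&(p[:,2]<hi)]
    if len(q)>9: print(lo,len(q),q.min(0).round(1),q.max(0).round(1),cv2.minAreaRect(q[:,:2].astype(np.float32)))
E
```

```text
4.9667 [-0.14 -0.33 -5.35] [0.34 0.55 0.55] [ 489.44 -236.32  249.64] [0.26 0.13 0.64] [-1.0000e-03 -4.8111e+01 -2.7248e+01] [180.    -0.    10.04] 19.3
125 4600 [ 464.8 -269.1  151.6] [ 520.7 -205.6  179.9] ((492.5283203125, -235.97959899902344), (55.794944763183594, 63.06143569946289), 19.076290130615234)
185 1861 [ 482.7 -256.8  185.2] [ 496.9 -217.   240. ] ((489.0669250488281, -237.336181640625), (9.034004211425781, 40.10800552368164), 10.558844566345215)
245 2401 [ 489.3 -259.3  245. ] [ 503.5 -213.3  272. ] ((496.0442810058594, -236.28529357910156), (10.337119102478027, 46.62104034423828), 10.00350570678711)
272 3285 [ 476.1 -259.2  272. ] [ 505.2 -210.9  290. ] ((489.7529296875, -236.11886596679688), (23.880634307861328, 49.03519058227539), 10.292112350463867)
```

View pics/w2.png

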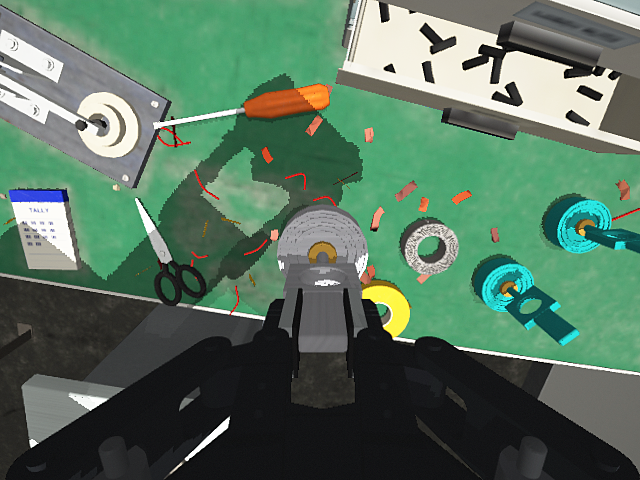

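The hanger is held upright, with its foot at (323,250) in the wrist view, and weighs about 5.4 N. I carry it to a point in front of the hook.

Request:
send_rows:
  series:
    - [[0,0,0,0.0063,-0.035,0,-1],[0,0,0,0.0063,-0.071,0,-1],[0,0,0,0.0063,-0.075,0,-1],[0,0,0,0.0063,-0.075,0,-1],[0,0,0,0.0063,-0.075,0,-1],[0,0,0,0.0063,-0.075,0,-1],[0,0,0,0.0063,-0.075,0,-1],[0,0,0,0.0063,-0.075,0,-1],[0,0,0,0.0063,-0.075,0,-1],[0,0,0,0.0063,-0.075,0,-1]]

```text
time_s: 5.85
tool_pos: [464.6, 47.9, 250.6]
eef_rot: [-180.0, -0.0, 10.0]
ft_force: [0.5, 0.4, -5.8]
gripper_width: 19.2
grasp_force: 39.9
```

Request:
send_rows:
  series:
    - [[0,0,0,0.0063,-0.075,0,-1],[0,0,0,0.0063,-0.075,0,-1],[0,0,0,0.0063,-0.075,0,-1],[0,0,0,0.0063,-0.075,0,-1],[0,0,0,0.0063,-0.075,0,-1],[0,0,0,0.0063,-0.075,0,-1],[0,0,0,0.0063,-0.075,0,-1],[0,0,0,0.0063,-0.075,0,-1],[0,0,0,0.0063,-0.075,0,-1],[0,0,0,0.0063,-0.039,0,-1]]

```text
time_s: 6.68
tool_pos: [438.8, 335.1, 250.3]
eef_rot: [-179.9, 0.0, 10.2]
ft_force: [0.1, 0.7, -4.5]
gripper_width: 19.3
grasp_force: 40.0
```

Request:
send_rows:
  series:
    - [[0,0,-0.016,0,0,0,-1],[0,0,0,0,0,0,-1],[0,0,0,0,0,0,-1],[0,0,0,0,0,0,-1]]

```text
time_s: 7.02
tool_pos: [440.1, 331.3, 250.4]
eef_rot: [180.0, 0.0, 11.4]
ft_force: [-1.0, 0.1, -4.3]
gripper_width: 19.2
grasp_force: 40.0
```

Run:
```python
from h import *
import pickle
W=env.capture("wrist"); save(W,"w3")
o=env.get_obs();t=o["tool_pos"]; print(o["time_s"],t.round(1),o["eef_rot"].round(2),o["ft_force"].round(1))
f=np.radians(11.5); X=np.array([np.cos(f),np.sin(f)]); Y=np.array([-X[1],X[0]]); S=np.array([489,342.5])
for n in("wrist","scene","side"):
    c=W if n=="wrist" else env.capture(n); pickle.dump(c,open(n+"3.pkl","wb"))
    uv,p=cloud(c); a=(p[:,:2]-S)@X; b=(p[:,:2]-S)@Y; z=p[:,2]
    k=(abs(b)<14)&(a>-28)&(a<70)&(z>195)&(z<232)
    print(n,"bar")
    for i in range(-28,70,7):
        j=k&(a>=i)&(a<i+7)
        if j.sum()>1: print("  ",i,j.sum(),"b",b[j].min().round(1),b[j].max().round(1),"z",z[j].min().round(1),z[j].max().round(1))
    j=(abs(p[:,0]-t[0])<12)&(abs(p[:,1]-t[1])<26)&(z>180)&(z<243)
    if j.sum()>9: print("  plate",j.sum(),p[j].min(0).round(1),p[j].max(0).round(1),cv2.minAreaRect(p[j][:,:2].astype(np.float32)))
```

```text
7.0667 [440.2 331.1 250.4] [179.99   0.    11.41] [-0.4  0.9 -5.8]
wrist bar
   -28 13 b -3.5 1.3 z 223.0 224.8
   -21 206 b -4.5 3.0 z 217.2 226.9
   -14 211 b -4.6 3.0 z 214.5 223.2
   -7 191 b -4.6 2.4 z 212.1 218.1
   0 190 b -4.6 3.0 z 210.6 217.0
   7 203 b -4.6 2.9 z 212.4 218.6
   14 215 b -5.1 2.8 z 213.6 220.5
   21 223 b -5.1 2.7 z 213.5 220.4
   28 239 b -5.0 2.6 z 214.6 220.1
   35 241 b -5.0 2.5 z 214.2 220.2
   42 246 b -5.0 2.5 z 214.3 220.4
   49 261 b -4.9 3.0 z 213.0 220.0
   56 273 b -4.9 2.9 z 213.9 220.5
   63 275 b -4.9 2.8 z 214.5 219.8
  plate 2039 [433.3 310.8 180.4] [447.6 350.7 243. ] ((439.4190673828125, 330.3417663574219), (8.888008117675781, 40.097801208496094), 11.741386413574219)
scene bar
   -21 10 b -0.5 3.6 z 218.6 227.4
   -14 9 b -0.9 4.1 z 212.4 225.7
   -7 12 b -2.7 4.3 z 210.1 220.5
   0 8 b -1.8 5.5 z 214.0 217.9
   7 11 b -2.2 4.1 z 210.8 217.4
   14 12 b -2.2 4.0 z 210.4 219.5
   21 10 b -1.9 4.4 z 214.1 221.9
   28 12 b -2.4 4.9 z 211.4 222.3
   35 10 b -2.0 5.5 z 215.0 221.8
   42 10 b -0.1 5.2 z 214.9 222.0
   49 12 b -2.3 4.5 z 211.8 221.8
   56 10 b -1.6 5.1 z 215.1 220.8
   63 8 b -0.8 3.8 z 213.1 221.0
  plate 109 [432.4 311.1 180.1] [443.6 352.6 242.2] ((440.3247985839844, 332.5570983886719), (8.919414520263672, 42.46567916870117), 11.426774024963379)
side bar
   -21 9 b -7.8 2.8 z 216.9 226.2
   -14 7 b -4.7 0.2 z 213.3 220.5
   -7 5 b -2.5 2.2 z 211.7 217.4
   0 5 b -6.3 3.0 z 212.0 217.9
   7 5 b -8.4 -0.5 z 210.6 219.0
   14 6 b -4.5 4.9 z 213.8 219.2
   21 6 b -2.9 3.2 z 213.1 220.2
   28 8 b -7.2 1.2 z 211.7 219.9
   35 4 b -7.2 -0.0 z 217.3 221.5
   56 2 b -4.6 2.1 z 219.5 222.6
   63 2 b -4.7 3.8 z 218.5 222.0
  plate 72 [430.5 306.6 180.2] [445.5 355.5 242.1] ((436.1934814453125, 330.99334716796875), (8.831180572509766, 50.16229248046875), 18.057466506958008)
```

View pics/w3.png

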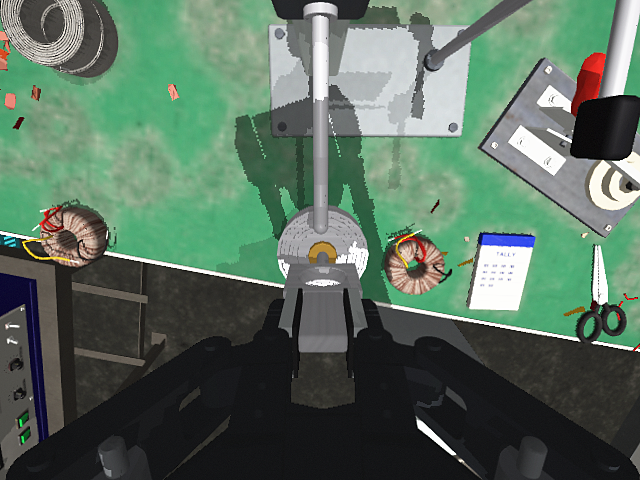

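The bar's tip is at (321,228) in the wrist view, straight ahead of the eye, so I thread the eye over it.

Request:
send_rows:
  series:
    - [[0,0,0,0,-0.003,0.0075,-1],[0,0,0,0,0,0,-1],[0,0,0,0.016,0,0,-1],[0,0,0,0.016,0,0,-1],[0,0,0,0.016,0,0,-1],[0,0,0,0.016,0,0,-1],[0,0,0,0.016,0,0,-1],[0,0,0,0.016,0,0,-1],[0,0,0,0.016,0,0,-1],[0,0,0,0.017,0,0,-1]]

```text
time_s: 8.0
tool_pos: [491.3, 343.2, 247.2]
eef_rot: [180.0, 0.0, 11.5]
ft_force: [-0.0, -0.1, -5.2]
gripper_width: 19.3
grasp_force: 40.0
```

```bash
cat > look.py <<'E'
from h import *
import sys
# hook bar top, bar extent, and marker paddle from the wrist camera, plus force
W=env.capture("wrist"); save(W,sys.argv[1]); o=env.get_obs(); t=o["tool_pos"]
f=np.radians(11.5); X=np.array([np.cos(f),np.sin(f)]); Y=np.array([-X[1],X[0]]); S=np.array([489,342.5])
uv,p=cloud(W); a=(p[:,:2]-S)@X; b=(p[:,:2]-S)@Y; z=p[:,2]
j=(abs(b)<10)&(a>35)&(a<65)&(z>100)&(z<235)
print("bar top z",np.percentile(z[j],90).round(2) if j.sum()>9 else None,j.sum(),"b",np.median(b[j]).round(2))
j=(abs(b+115)<14)&(abs(a-30)<22)&(z>130)
if j.sum()>9:
    q=np.c_[a,b,z][j]; print("paddle",j.sum(),q.min(0).round(1),q.max(0).round(1))
j=(abs(p[:,0]-t[0])<14)&(abs(p[:,1]-t[1])<26)&(z<t[2]-8)&(z>t[2]-40)
if j.sum()>9: print("plate a",a[j].min().round(1),a[j].max().round(1),"b",b[j].min().round(1),b[j].max().round(1))
E
python3 look.py w4; python3 ft.py 6
```

```text
bar top z 218.97 879 b -0.91
paddle 3614 [  18.6 -121.9  242.6] [  52.  -108.5  266.3]
plate a -2.8 18.2 b -20.5 19.6
8.35 [ 0.23  0.37 -5.28] [0.65 0.44 0.25] [490.7  343.08 247.17] [0.52 0.04 0.14] [ -0.174 -53.794 -27.85 ] [1.7999e+02 2.0000e-02 1.1490e+01] 19.1
```

View pics/w4.png

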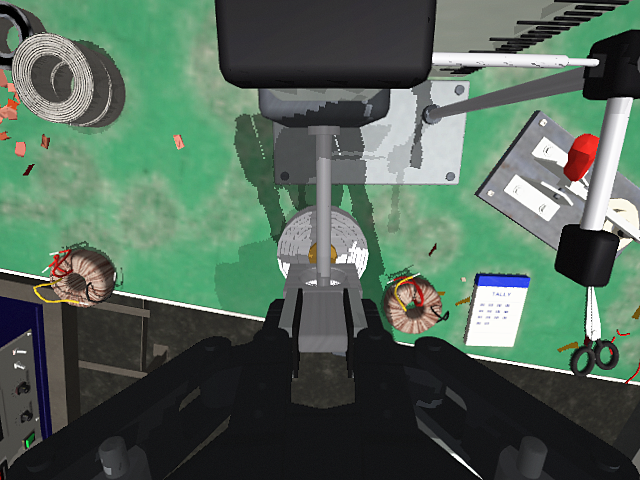

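The bar now runs through the eye and the hook still reads unloaded (bar top 219). I lower slowly.

Request:
send_rows:
  series:
    - [[0,0,0,-0.001,0,0.0045,-1],[0,0,0,0,0,0.0045,-1],[0,0,0,0,0,0.0045,-1],[0,0,0,0,0,0.0045,-1],[0,0,0,0,0,0.0045,-1],[0,0,0,0,0,0.0045,-1],[0,0,0,0,0,0.004,-1],[0,0,0,0,0,0.003,-1],[0,0,0,0,0,0.0025,-1],[0,0,0,0,0,0.0025,-1]]

```text
time_s: 9.18
tool_pos: [490.3, 343.0, 231.6]
eef_rot: [180.0, -0.0, 11.5]
ft_force: [0.3, -0.4, -4.3]
gripper_width: 19.4
grasp_force: 40.0
```

Request:
send_rows:
  series:
    - [[0,0,0,0,0,0.0025,-1],[0,0,0,0,0,0.003,-1],[0,0,0,0,0,0.004,-1],[0,0,0,0,0,0.004,-1],[0,0,0,0,0,0.004,-1],[0,0,0,0,0,0.004,-1],[0,0,0,0,0,0.004,-1],[0,0,0,0,0,0.004,-1],[0,0,0,0,0,0.003,-1],[0,0,0,0,0,0.002,-1]]

```text
time_s: 10.02
tool_pos: [490.2, 343.0, 217.8]
eef_rot: [180.0, -0.0, 11.5]
ft_force: [0.2, 0.4, -5.2]
gripper_width: 19.2
grasp_force: 40.0
```

```bash
python3 look.py w5; python3 ft.py 10
```

```text
bar top z 203.85 995 b -1.32
paddle 2009 [  18.4 -116.7  242. ] [  42.5 -108.2  261.3]
plate a -3.9 15.7 b -20.6 19.6
10.5667 [-0.14 -0.05 -3.81] [0.27 0.47 0.34] [490.24 343.01 217.99] [0.01 0.02 0.06] [-6.0000e-03 -5.3564e+01 -2.6513e+01] [179.99  -0.    11.48] 19.2
```

Request:
send_rows:
  series:
    - [[0,0,0,0,0,0.003,-1],[0,0,0,0,0,0.005,-1],[0,0,0,0,0,0.005,-1],[0,0,0,0,0,0.005,-1],[0,0,0,0,0,0.005,-1],[0,0,0,0,0,0.005,-1],[0,0,0,0,0,0.005,-1],[0,0,0,0,0,0.005,-1],[0,0,0,0,0,0.005,-1],[0,0,0,0,0,0.005,-1]]

```text
time_s: 11.4
tool_pos: [490.3, 343.0, 198.6]
eef_rot: [180.0, -0.0, 11.5]
ft_force: [0.2, -0.2, -2.6]
gripper_width: 19.1
grasp_force: 40.3
```

Request:
send_rows:
  series:
    - [[0,0,0,0,0,0.005,-1],[0,0,0,0,0,0.005,-1],[0,0,0,0,0,0.005,-1],[0,0,0,0,0,0.005,-1],[0,0,0,0,0,0.005,-1],[0,0,0,0,0,0.005,-1],[0,0,0,0,0,0.005,-1],[0,0,0,0,0,0.003,-1],[0,0,0,0,0,0,-1],[0,0,0,0,0,0,-1]]

```text
time_s: 12.23
tool_pos: [490.3, 343.0, 183.6]
eef_rot: [180.0, -0.0, 11.5]
ft_force: [-0.8, 1.0, -1.5]
gripper_width: 18.9
grasp_force: 40.5
```

```bash
python3 look.py w6; python3 ft.py 20
```

```text
bar top z 170.01 1003 b -1.3
plate a -3.9 15.8 b -20.6 19.7
13.2833 [ 0.04 -0.04 -1.25] [0.25 0.4  0.47] [490.24 343.02 183.58] [0.02 0.01 0.06] [ -0.058 -52.483 -24.7  ] [179.99  -0.    11.48] 19.1
```

Request:
send_rows:
  series:
    - [[0,0,0,0,0,0.004,-1],[0,0,0,0,0,0.005,-1],[0,0,0,0,0,0.005,-1],[0,0,0,0,0,0.005,-1],[0,0,0,0,0,0.005,-1],[0,0,0,0,0,0.005,-1],[0,0,0,0,0,0.005,-1],[0,0,0,0,0,0.003,-1],[0,0,0,0,0,0,-1],[0,0,0,0,0,0,-1]]

```text
time_s: 14.12
tool_pos: [490.2, 343.0, 168.8]
eef_rot: [180.0, -0.0, 11.5]
ft_force: [-0.3, 0.3, 0.5]
gripper_width: 18.9
grasp_force: 40.6
```

```bash
python3 look.py w7; python3 ft.py 30
```

```text
bar top z 155.38 1006 b -1.31
plate a -3.7 16.1 b -20.6 19.6
15.6667 [-0.06  0.14 -0.12] [0.53 0.39 0.47] [490.23 343.01 168.76] [0.01 0.01 0.05] [ -0.08  -52.021 -23.875] [180.    -0.    11.48] 19.5
```

Request:
send_rows:
  force: 20
  series:
    - [[0,0,0,0,0,0.002,-1],[0,0,0,0,0,0.002,-1],[0,0,0,0,0,0,-1],[0,0,0,0,0,0,-1],[0,0,0,0,0,0,-0.54],[0,0,0,0,0,0,-0.5],[0,0,0,0,0,0,-0.45],[0,0,0,0,0,0,-0.35],[0,0,0,0,0,0,-0.1],[0,0,0,0,0,0,0.1]]

```text
time_s: 16.5
tool_pos: [490.2, 343.0, 167.1]
eef_rot: [180.0, 0.0, 11.5]
ft_force: [0.6, 1.0, -0.2]
gripper_width: 46.5
grasp_force: 0.0
```

```bash
python3 look.py w8; python3 ft.py 20;python3 look.py w8
```

```text
bar top z 153.78 1001 b -0.88
plate a -4.9 16.0 b -20.5 19.6
17.55 [ 0.07  0.04 -0.13] [0.39 0.58 0.52] [490.21 343.   167.12] [0.01 0.01 0.01] [ -0.    -51.989 -23.796] [180.     0.    11.48] 47.1
bar top z 154.35 1016 b -1.09
plate a -5.1 16.0 b -20.6 19.6
```

View pics/w8.png

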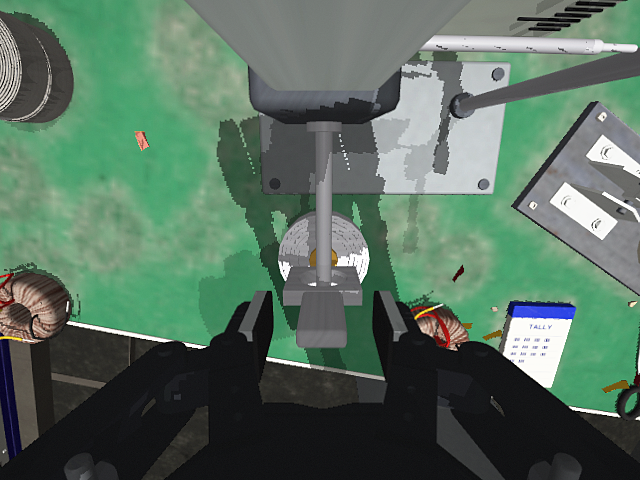

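The hanger hangs free and still, with the tab at (321,320) between the open fingers. The bar is down about 64.6 mm. I retreat upward, then move over the marker.

Request:
send_rows:
  series:
    - [[0,0,0,0,0,-0.015,0.1],[0,0,0,0,0,-0.03,0.1],[0,0,0,0,0,-0.04,0.1],[0,0,0,0,0,-0.06,0.1],[0,0,0,0,0,-0.06,0.1],[0,0,0,0,0,-0.06,0.1],[0,0,0,0,0,-0.06,0.1],[0,0,0,0,0,-0.05,0.1],[0,0,0,0,0,0,-0.1],[0,0,0,0,0,0,-0.1]]

```text
time_s: 18.43
tool_pos: [490.5, 343.2, 318.5]
eef_rot: [-180.0, -0.2, 11.5]
ft_force: [-0.5, -0.5, 0.3]
gripper_width: 38.4
grasp_force: 0.0
```

Request:
send_rows:
  series:
    - [[0,0,0,0.012,0.048,0,-0.1],[0,0,0,0.012,0.048,0,-0.1],[0,0,0,0.012,0.048,0,-0.1],[0,0,0,0.012,0.048,0,-0.1],[0,0,0,0.012,0.048,0,-0.1],[0,0,0,0.012,0.048,0,-0.1],[0,0,0,0,0,0,-0.1],[0,0,0,0,0,0,-0.1]]

```text
time_s: 19.1
tool_pos: [541.2, 235.0, 315.7]
eef_rot: [180.0, 0.2, 11.4]
ft_force: [-0.1, 0.8, 0.9]
gripper_width: 38.5
grasp_force: 0.0
```

```bash
python3 look.py w9
python3 - <<'E'
from h import *
import pickle
o=env.get_obs(); t=o["tool_pos"]; f=np.radians(11.5); X=np.array([np.cos(f),np.sin(f)]); Y=np.array([-X[1],X[0]]); S=np.array([489,342.5])
print(o["time_s"],t,(t[:2]-S)@X,(t[:2]-S)@Y)
for n in("wrist","scene","side"):
    c=env.capture(n);pickle.dump(c,open(n+"9.pkl","wb")); uv,p=cloud(c); a=(p[:,:2]-S)@X; b=(p[:,:2]-S)@Y; z=p[:,2]
    d=c["color"][uv[:,1],uv[:,0]].max(1)<80
    j=d&(abs(b+115)<16)&(abs(a-30)<16)&(z>230)&(z<275); q=np.c_[a,b,z][j]
    if len(q)>4: print(n,"paddle",len(q),q.min(0).round(1),q.max(0).round(1),np.median(q,0).round(1))
    # needle: between rail & column
    j=(b<-35)&(b>-112)&(a>60)&(a<112)&(z>170)&(z<225); q=np.c_[a,b,z][j]
    for i in range(-112,-35,7):
        s=q[(q[:,1]>=i)&(q[:,1]<i+7)]
        if len(s): print("  nd",i,len(s),np.median(s,0).round(1),np.sort(s[:,0])[:3].round(1))
    j=(abs(b)<12)&(abs(a)<12)&(z>120)&(z<205); print("  tab top",z[j].max() if j.sum() else None)
    j=(abs(b)<10)&(a>35)&(a<65)&(z>100)&(z<235); print("  bar",np.percentile(z[j],90) if j.sum() else None)
save(env.capture("side"),"s9")
E
```

```text
bar top z 154.24 271 b -2.48
paddle 11797 [  19.3 -129.   246.6] [  52.  -101.   416.9]
19.15 [540.96142699 235.81805929 315.98832084] 29.649327837007238 -114.89971160694438
wrist paddle 719 [  18.9 -122.1  246.1] [  43.7 -110.1  266.2] [  32.6 -116.1  264. ]
  nd -98 21 [105.3 -93.5 195.8] [104.6 104.6 104.6]
  nd -91 42 [105.3 -86.7 196.5] [103.9 103.9 103.9]
  nd -84 56 [106.1 -80.7 196.5] [103.9 103.9 103.9]
  nd -77 57 [105.4 -73.3 196.7] [103.9 103.9 103.9]
  nd -70 54 [105.8 -66.5 196.8] [103.9 103.9 103.9]
  nd -63 55 [106.1 -59.7 196.8] [104. 104. 104.]
  nd -56 55 [105.5 -52.8 196.8] [104. 104. 104.]
  nd -49 55 [105.5 -45.3 196.7] [104.  104.  104.1]
  nd -42 54 [106.3 -38.4 196.5] [104.1 104.1 104.1]
  tab top 200.60335202322295
  bar 154.29825216035553
scene paddle 74 [  19.6 -118.4  244.3] [  41.9 -106.2  268.2] [  29.5 -111.1  261.5]
  nd -112 28 [ 106.3 -110.6  197.7] [103.  103.6 103.9]
  nd -105 1 [108.1 -99.  194.4] [108.1]
  nd -98 1 [107.9 -92.9 198.2] [107.9]
  nd -91 4 [107.3 -88.  197.1] [106.8 107.3 107.3]
  nd -84 3 [106.6 -82.  196.2] [105.1 106.6 109.4]
  
[... 217 characters left out ...]
.5 -46.1 196.3] [106.  106.4 106.6]
  nd -42 2 [103.8 -39.3 198.4] [103.4 104.1]
  tab top 201.89963100109708
  bar 156.3606202996341
side paddle 44 [  18.6 -126.9  247.1] [  40.4 -114.7  266.1] [  28.3 -119.9  256.7]
  nd -112 2 [ 102.6 -111.6  216.7] [101.1 104.2]
  nd -98 1 [103.5 -93.9 196.9] [103.5]
  nd -91 2 [104.  -86.1 198.4] [102.8 105.1]
  nd -84 2 [104.7 -83.5 197.1] [103.2 106.2]
  nd -77 2 [104.3 -72.8 197.4] [103.1 105.5]
  nd -70 1 [104.8 -64.8 197.2] [104.8]
  nd -63 2 [104.7 -58.7 197.8] [103.6 105.8]
  nd -56 1 [105.6 -49.2 197. ] [105.6]
  nd -49 2 [103.  -46.6 197.7] [102.6 103.3]
  nd -42 1 [104.  -41.9 200.8] [104.]
  tab top 201.13266439195968
  bar 156.23034455371814
```

View pics/w9.png

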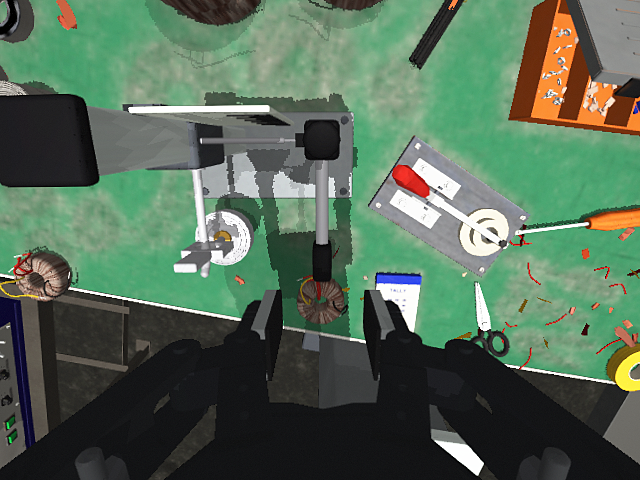

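The paddle is at (321,262), between the open fingers; the needle is at about z 196. I descend, pinch the paddle and re-check the levels.

Request:
send_rows:
  series:
    - [[0,0,0,0.002,0.0028,0,-0.1],[0,0,0,0,0,0.02,-0.1],[0,0,0,0,0,0.04,-0.1],[0,0,0,0,0,0.04,-0.1],[0,0,0,0,0,0.04,-0.1],[0,0,0,0,0,0.03,-0.1],[0,0,0,0,0,0.02,-0.1],[0,0,0,0,0,0,-0.1],[0,0,0,0,0,0,-0.1]]

```text
time_s: 20.1
tool_pos: [542.3, 235.0, 241.0]
eef_rot: [180.0, 0.0, 11.5]
ft_force: [-0.7, 0.8, -0.5]
gripper_width: 38.4
grasp_force: 0.0
```

Request:
send_rows:
  force: 25
  series:
    - [[0,0,0,0,0,0,-0.4],[0,0,0,0,0,0,-0.55],[0,0,0,0,0,0,-0.65],[0,0,0,0,0,0,-1],[0,0,0,0,0,0,-1],[0,0,0,0,0,0,-1],[0,0,0,0,0,0,-1]]

```text
time_s: 20.68
tool_pos: [542.5, 235.6, 241.6]
eef_rot: [-179.9, -0.1, 11.5]
ft_force: [-0.4, 4.9, 1.3]
gripper_width: 11.5
grasp_force: 27.8
```

```bash
cat > mk.py <<'E'
from h import *
import sys
o=env.get_obs(); print(o["time_s"],o["tool_pos"].round(2),o["ft_force"].round(1),o["gripper_width"])
f=np.radians(11.5); X=np.array([np.cos(f),np.sin(f)]); Y=np.array([-X[1],X[0]]); S=np.array([489,342.5])
for n in("wrist","scene","side"):
    c=env.capture(n); save(c,sys.argv[1]+n); uv,p=cloud(c); a=(p[:,:2]-S)@X; b=(p[:,:2]-S)@Y; z=p[:,2]; L=np.c_[a,b,z]
    def show(nm,j):
        q=L[j]
        if len(q)>3: print(n,nm,len(q),np.percentile(q,2,axis=0).round(1),np.percentile(q,98,axis=0).round(1),np.median(q,0).round(1))
    show("arm",(abs(b+115)<9)&(a>55)&(a<88)&(z>170)&(z<285))
    d=c["color"][uv[:,1],uv[:,0]].max(1)<70
    show("block",d&(abs(b+115)<16)&(a>90)&(a<122)&(z>170)&(z<290))
    show("fin",(b>-101)&(b<-94)&(a>95)&(a<116)&(z>170)&(z<290))
    show("needle",(b>-88)&(b<-40)&(abs(a-105)<6)&(z>180)&(z<215))
    show("bar",(abs(b)<10)&(a>35)&(a<65)&(z>100)&(z<235))
E
python3 mk.py m1
```

```text
20.6833 [542.53 235.57 241.55] [-0.4  4.9  1.3] 11.532027903710633
wrist arm 1570 [  55.7 -119.8  253.8] [  87.4 -112.4  258. ] [  72.5 -116.1  256.4]
wrist block 81 [ 101.6 -124.9  253.1] [ 114.8 -100.7  260. ] [ 105.6 -101.3  254.6]
wrist fin 21 [ 101.6 -101.   253.9] [ 109.  -100.6  255.5] [ 104.9 -100.8  254.6]
wrist needle 686 [103.6 -86.9 195.1] [107.4 -41.1 198.2] [105.4 -64.6 196.7]
wrist bar 494 [ 35.7  -5.4 149. ] [ 64.3   2.  155.1] [ 50.3  -2.8 153.2]
scene arm 17 [  76.3 -117.6  253.6] [  87.5 -110.9  258.8] [  82.4 -113.8  256.9]
scene block 65 [  95.3 -120.8  246.5] [ 114.4 -101.9  267.9] [ 102.2 -107.3  260.8]
scene fin 6 [ 103.2 -100.   195.9] [110.7 -94.8 257.6] [107.6 -99.2 255.1]
scene needle 28 [104.8 -85.8 194.8] [109.1 -41.4 201.1] [106.3 -64.1 198. ]
scene bar 40 [ 35.7  -4.3 151.6] [ 64.4   3.5 158.4] [ 48.5   1.  155.2]
side arm 31 [  57.  -122.4  251.7] [  85.9 -111.6  260.2] [  70.3 -117.6  256. ]
side block 28 [  95.4 -126.5  249.1] [ 110.9 -119.7  264.7] [ 102.7 -122.8  255.6]
side needle 11 [102.3 -86.7 195.8] [106.8 -50.3 199. ] [104.  -68.9 197.4]
side bar 24 [ 35.9  -7.9 147.4] [ 63.6   3.2 157.6] [ 48.1  -2.7 152.7]
```

Request:
send_rows:
  series:
    - [[0,0,0,0,0,0.006,-1],[0,0,0,0,0,0.015,-1],[0,0,0,0,0,0.018,-1],[0,0,0,0,0,0.018,-1],[0,0,0,0,0,0.018,-1],[0,0,0,0,0,0.018,-1],[0,0,0,0,0,0.018,-1],[0,0,0,0,0,0.018,-1],[0,0,0,0,0,0.015,-1],[0,0,0,0,0,0.0035,-1]]

```text
time_s: 21.67
tool_pos: [542.5, 235.5, 181.4]
eef_rot: [-179.9, -0.0, 11.5]
ft_force: [0.5, 4.9, 1.5]
gripper_width: 11.5
grasp_force: 27.8
```

Request:
send_rows:
  series:
    - [[0,0,0,0,0,0,-1],[0,0,0,0,0,0,-1]]

```text
time_s: 21.83
tool_pos: [542.5, 235.5, 181.6]
eef_rot: [-180.0, -0.0, 11.5]
ft_force: [0.6, 6.5, -2.9]
gripper_width: 11.4
grasp_force: 27.3
```

```bash
python3 mk.py m2
python3 - <<'E'
import cv2,numpy as np
a=cv2.imread("pics/m2scene.png")[270:360,195:295];b=cv2.imread("pics/m2side.png")[120:220,280:380];w=cv2.imread("pics/m2wrist.png")
im=np.zeros((600,800,3),np.uint8);im[:270,:300]=cv2.resize(a,(300,270),interpolation=2);im[300:600,:300]=cv2.resize(b,(300,300),interpolation=2);im[:375,300:800]=cv2.resize(w,(500,375));cv2.imwrite("pics/m2.png",im)
E
```

```text
21.8333 [542.51 235.54 181.63] [ 0.6  6.5 -2.9] 11.42510379743544
wrist arm 1571 [  55.7 -119.8  193.7] [  87.5 -112.4  197.9] [  72.6 -116.1  196.4]
wrist block 3735 [  94.8 -125.5  194.1] [ 115.5 -101.9  204.2] [ 105.6 -115.2  202.7]
wrist fin 127 [ 102.2 -100.9  193.5] [108.3 -94.1 197.1] [105.2 -97.4 195.6]
wrist needle 1508 [103.4 -86.9 195.1] [107.4 -41.1 198.3] [105.4 -64.  196.7]
wrist bar 845 [ 35.6  -5.3 148.5] [ 64.5   1.5 154.8] [ 50.7  -3.2 153. ]
scene arm 17 [  74.  -118.1  195.4] [  87.1 -108.7  199.4] [  80.7 -113.8  197.3]
scene block 63 [  95.6 -123.4  189.5] [ 114.1 -100.4  207.2] [ 103.  -107.8  201.7]
scene fin 6 [ 103.3 -100.6  193.2] [110.1 -99.1 197.8] [ 107.3 -100.1  195.8]
scene needle 26 [104.  -82.1 195.1] [109.5 -42.3 200.6] [106.6 -63.2 197.7]
scene bar 40 [ 36.6  -4.8 149.9] [ 64.1   4.5 158.8] [ 50.4   0.6 154.9]
side arm 29 [  56.8 -121.5  191.2] [  87.4 -112.   199.6] [  74.3 -117.5  195.9]
side block 30 [  94.6 -128.3  189.4] [ 111.6 -118.   204.8] [ 101.6 -124.2  198.3]
side needle 10 [102.7 -87.  195.8] [106.1 -46.7 200.1] [104.1 -68.5 197.3]
side bar 4 [ 37.4  -4.1 150.5] [ 39.9   7.  153.6] [ 38.6   1.3 152.4]
```

View pics/m2.png

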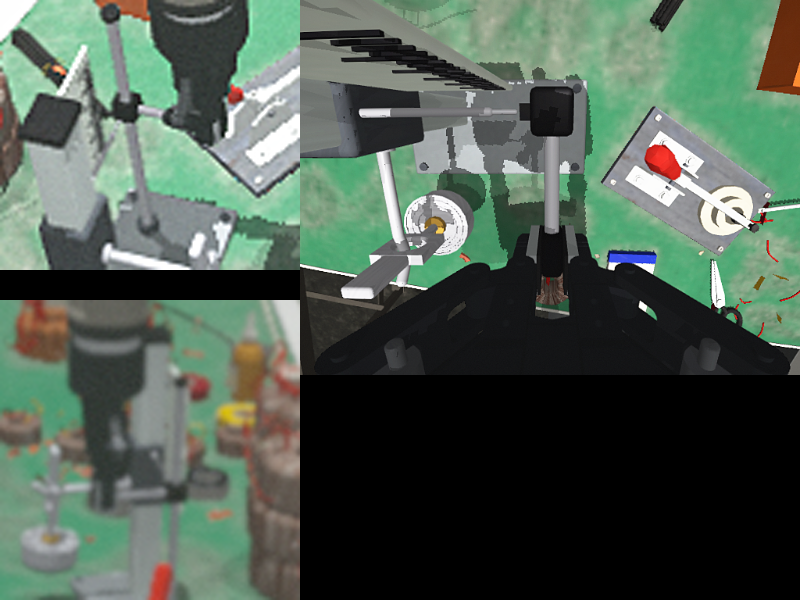

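Run:
```python
from h import *
f=np.radians(11.5); X=np.array([np.cos(f),np.sin(f)]); Y=np.array([-X[1],X[0]]); S=np.array([489,342.5])
c=env.capture("wrist"); uv,p=cloud(c); a=(p[:,:2]-S)@X; b=(p[:,:2]-S)@Y; z=p[:,2]; col=c["color"][uv[:,1],uv[:,0]].max(1)
for i in np.arange(-106,-76,1.5):
    j=(b>=i)&(b<i+1.5)&(abs(a-105.5)<7)&(z>186)&(z<210)
    if j.sum(): print(i,j.sum(),"a",a[j].min().round(1),a[j].max().round(1),"z p10/50/90",np.percentile(z[j],[10,50,90]).round(1),"col",np.median(col[j]))
j=(abs(b+115)<7)&(a>21)&(a<30)&(z>198)&(z<212)&(col<70); print("paddle top",j.sum(),np.percentile(z[j],[10,50,90]) if j.sum() else 0)
j=(abs(b+113)<7)&(abs(a-106)<7)&(z>198)&(z<212)&(col<70); print("block top",j.sum(),np.percentile(z[j],[10,50,90]))
```

```text
-106.0 68 a 101.6 109.2 z p10/50/90 [193.7 194.5 195.3] col 32.0
-104.5 87 a 101.6 109.2 z p10/50/90 [193.7 194.5 195.3] col 31.0
-103.0 86 a 101.6 109.2 z p10/50/90 [193.7 194.5 195.3] col 31.0
-101.5 53 a 101.6 109.2 z p10/50/90 [193.5 194.4 195.2] col 29.0
-100.0 20 a 104.2 106.3 z p10/50/90 [194.9 195.8 196.8] col 149.5
-98.5 27 a 104.1 106.3 z p10/50/90 [194.8 196.1 196.7] col 158.0
-97.0 27 a 104.2 106.3 z p10/50/90 [195.  195.7 196.4] col 160.0
-95.5 31 a 104.2 106.3 z p10/50/90 [194.8 196.2 196.5] col 161.0
-94.0 26 a 104.2 106.3 z p10/50/90 [195.  195.7 196.7] col 160.5
-92.5 29 a 104.2 106.3 z p10/50/90 [194.9 195.8 196.5] col 160.0
-91.0 27 a 104.2 106.3 z p10/50/90 [195.2 195.8 196.4] col 161.0
-89.5 30 a 104.2 106.3 z p10/50/90 [194.7 195.8 197. ] col 159.5
-88.0 45 a 103.5 107.4 z p10/50/90 [195.2 196.3 197.4] col 146.0
-86.5 51 a 103.5 107.4 z p10/50/90 [195.9 196.7 197.4] col 159.0
-85.0 51 a 103.5 107.4 z p10/50/90 [195.7 196.6 197.6] col 137.0
-83.5 44 a 103.5 107.4 z p10/50/90 [196.  196.7 197.5] col 120.0
-82.0 52 a 103.5 107.4 z p10/50/90 [195.5 196.7 197.5] col 120.0
-80.5 49 a 103.5 107.5 z p10/50/90 [195.8 196.7 197.9] col 118.0
-79.0 50 a 103.5 107.5 z p10/50/90 [195.8 196.6 197.6] col 119.0
-77.5 44 a 103.5 107.5 z p10/50/90 [196.  196.8 197.5] col 121.0
paddle top 503 [202.63961811 203.66343409 204.62253245]
block top 1630 [201.91832189 202.92199104 203.77851107]
```

The wrist view shows the fin just below the needle tip: fin top 194.5 (about 193 at its centre) against a needle axis of about 195. I raise the marker 2 mm.

Request:
send_rows:
  series:
    - [[0,0,0,0,0,-0.0025,-1],[0,0,0,0,0,-0.0025,-1],[0,0,0,0,0,0,-1],[0,0,0,0,0,0,-1],[0,0,0,0,0,0,-1]]

```text
time_s: 22.45
tool_pos: [542.5, 235.6, 183.8]
eef_rot: [-180.0, -0.0, 11.5]
ft_force: [1.4, 6.3, -1.5]
gripper_width: 11.3
grasp_force: 27.3
```

Request:
send_rows:
  series:
    - [[0,0,0,0,0,0,-0.7],[0,0,0,0,0,0,-0.6],[0,0,0,0,0,0,-0.4],[0,0,0,0,0,0,-0.1],[0,0,0,0,0,0,-0.1],[0,0,0,0,0,0,-0.1]]

```text
time_s: 22.95
tool_pos: [542.4, 234.6, 184.1]
eef_rot: [180.0, 0.0, 11.5]
ft_force: [-0.1, 0.9, 0.5]
gripper_width: 38.5
grasp_force: 0.0
```

```bash
cat > fin.py <<'E'
from h import *
f=np.radians(11.5); X=np.array([np.cos(f),np.sin(f)]); Y=np.array([-X[1],X[0]]); S=np.array([489,342.5])
c=env.capture("wrist"); save(c,"fin"); uv,p=cloud(c); a=(p[:,:2]-S)@X; b=(p[:,:2]-S)@Y; z=p[:,2]; col=c["color"][uv[:,1],uv[:,0]].max(1)
o=env.get_obs(); print(o["time_s"],o["tool_pos"].round(1),o["gripper_width"],o["grasp_force"])
def m(n,j): print(n,j.sum(),np.median(z[j]).round(2) if j.sum() else 0)
g=(abs(a-105.5)<7)&(z>186)&(z<212)
m("fin",g&(b>-106)&(b<-101.5)&(col<70)); m("tip",g&(b>-98)&(b<-89)&(col>90)); m("thick",g&(b>-87)&(b<-60)&(col>90))
m("paddle",(abs(b+115)<8)&(a>20)&(a<43)&(z>201)&(z<212)&(col<70)); m("block",(abs(b+113)<7)&(abs(a-106)<7)&(z>198)&(z<212)&(col<70))
E
python3 fin.py
```

```text
23.0 [542.4 234.7 184.2] 38.6847801735062 0.0
fin 247 196.9
tip 167 195.88
thick 835 196.77
paddle 1425 205.79
block 1641 205.19
```

Request:
send_rows:
  series:
    - [[0,0,0,0,0,-0.02,-0.1],[0,0,0,0,0,-0.04,-0.1],[0,0,0,0,0,-0.06,-0.1],[0,0,0,0,0,-0.06,-0.1],[0,0,0,0,0,-0.06,-0.1],[0,0,0,0,0,-0.04,-0.1],[0,0,0,0,0,0,-0.1],[0,0,0,0,0,0,-0.1],[0,0,0,0,0,0,-0.1],[0,0,0,0,0,0,-0.1]]

```text
time_s: 23.83
tool_pos: [541.8, 234.7, 294.7]
eef_rot: [180.0, 0.2, 11.5]
ft_force: [0.3, 0.5, -0.4]
gripper_width: 38.4
grasp_force: 0.0
```

```bash
python3 fin.py; python3 mk.py m3 | grep -E "block|needle|bar"
```

```text
23.8833 [541.9 234.8 294.8] 38.56940119113663 0.0
fin 0 0
tip 52 195.91
thick 230 196.81
paddle 477 205.82
block 0 0
wrist needle 412 [103.9 -86.9 195.2] [107.4 -40.9 198.3] [105.7 -64.  196.8]
wrist bar 334 [ 35.6  -5.5 149.1] [ 64.5   1.7 154.9] [ 50.5  -2.8 153. ]
scene block 63 [  96.3 -122.9  191.1] [ 115.6 -100.5  209. ] [ 103.3 -107.2  202.5]
scene needle 30 [104.6 -87.5 194.5] [109.1 -41.5 201.7] [106.6 -65.3 198. ]
scene bar 40 [ 36.7  -5.7 150.3] [ 64.7   4.4 157.9] [ 50.3   0.4 154.6]
side block 32 [  93.9 -128.8  191.4] [ 112.2 -113.8  206.9] [ 101.2 -123.6  199.4]
side needle 11 [102.7 -80.9 194.2] [106.8 -43.2 199.6] [104.3 -66.6 197.8]
side bar 11 [ 35.9  -3.7 148.9] [ 52.1   4.  156.7] [ 39.7   1.2 153.7]
```

Paddle centre is 194.8 and needle axis about 195.0, well within 3 mm, and the hook is still. I hand the job in.

```bash
python3 -c "
from plant import env
print(env.close_job())"
```

```text
the job is handed in; nothing more can be done
None
```

The steel hanger hangs free and still on the hook, which sank about 65 mm; the marker measured within about 1 mm of the pointer, the loose core was not approached, and the job was handed in at about 24 s (no verdict was returned).

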